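# Free the wedged culture flask and lay it on the warming plate

## Robot

A 6-joint arm with a two-finger parallel gripper is mounted at the origin on the work surface. World frame = base frame: x ahead of the robot, y to its left, z up, the work surface at z = 0. Lengths are in m, angles in degrees, forces in N, time in s.
With the tool pointing down it reaches from about 0.4 to 0.825 m from the base axis. Payload 7 kg.
Tool frame: the origin (TCP) lies on the centre line of the jaws, within the pads' length; the fingertips stand 17 mm ahead of it and the grasp point (between the pads) lies 2 mm behind it; y points along the fingers, z is the direction in which the jaws open and shut, and the axes are right-handed (so a half turn about y gives the same grasp; the last joint's range is limited). The gripper opens to 88 mm and grips with 3 to 60 N. Pads are 19 mm wide; open, the fingers measure 130 mm over their backs; the gripper's body (78 mm by 193 mm) begins 47 mm behind the grasp point.
Start: joints at [83.085, 20.546, 0.682, 0, -70.136, -16.507], TCP at [0.268, 0.619, 0.244] pointing down, gripper open.
Joint ranges: [-176.03, 176.03], [-82.01, 121.73], [-58.28, 71.71], [-173.87, 95.51], [-174.79, -0.11], [-173.66, 173.66]. Speed limits (degrees/s): [136.94, 136.94, 172.46, 180, 180, 180].

## Interface

Orientations are given as [roll, pitch, yaw] about the fixed x, y, z axes, in that order (R = Rz(yaw) Ry(pitch) Rx(roll)).
In Python, from plant import r, capture, camera_info gives the robot as it stands. The module is installed in compiled form; this text tells all that it offers.
- The arm moves only by the tool apply_moves, never from a script. Its argument "deltas" is a list of rows, each an object of numbers: "tx", "ty", "tz": the shift along the tool's x, y, z in m; "turn": the turn about the tool's y in rad; "gripper": the finger opening in m, from 0 to 0.0876. A call has 1 to 5 rows; each row is the pose to reach, as a shift and turn from the pose commanded when the call began, along the tool's axes at that moment; what a row does not reach only later rows make up. A row lasts 1/10 s, in which the tool goes at most 50 mm and 8.59 degrees, less where a joint would pass 70% of its speed; a pose out of reach is approached as far as the arm can. A call with a gripper value outside its range is refused whole. The fingers move at their own pace and stop on an object; "newtons" is the grip in N (left out, the last holds). Time passes only in rows, so rows that repeat a pose let the fingers close. It gives the time, the measured TCP pose, the force and the opening at its end, in the units of the state.
- r.get_state(): the state, without advancing time (a new reading comes with each control period).
- capture(name): name is "scene" or "side" or "wrist"; returns (picture, depth): 384x512x3 uint8, red, green, blue; 384x512 float32, m along the optical axis (not along the pixel's ray), 0 where there is no reading.
- camera_info(name): a dict with "K" (3x3 intrinsics, pixels), "k1" (the pictures are not rectified: a ray, as slopes to the right and down, at radius r is drawn at 1 + k1 r^2 times it, then the intrinsics apply), "eye" and "orientation" of the camera in the world; the wrist camera has in their place "tool_from_camera" (4x4, takes a point from camera to tool coordinates, whose origin is the TCP and whose axes are the tool frame's). Camera axes: x right, y up, looking along -z (the intrinsics and any distortion apply to the point x, -y, -z); pixel columns grow to the right and rows downward; lengths in m; the calibration is good to about 2 mm. A picture is of the moment at which its call begins: read the wrist's pose just before it. camera_info takes no time and is no camera call.
- r.close_job(): hands the job in, once; it reports no verdict.
The state is a dict: "time_s": time; "joints": joint angles; "qd": joint speeds; "joint_torque": joint torques, N m; "tcp_pos": TCP position; "eef_rot": TCP orientation; "contact_force": force on the tool from outside, world axes, zero at the start; "moment": the same for the moment, N m; "gripper_width": finger opening in m.
Only numpy, scipy, OpenCV 4.12 (cv2) and the standard library are available. Lean on these libraries where they do the work, as an engineer would, in place of code of your own. Each camera call takes 0.05 s, during which the arm holds its last target.

## Task

A culture flask has slipped down on edge into the narrow gap between the white stirrer and the blue block heater. Pull it up out of the gap by its exposed top edge and lay it flat, on either of its broad sides, well on the slim warming plate, next to the flask already lying there. Do not drop it, and leave the other flask, the bottle and the tip box where they are.

Things in the scene. Friction and masses are not known exactly. Their poses are not given: they have to be found in the camera images.
- flask: Wedged empty flask, rigid, 0.14 kg: pink box 110 mm long (x), 36 thick (y), 84 high (z) as it stands on a narrow long side on the bench in the gap. Broad faces: across y. Neck and red cap (30 mm wide) stick out 34 mm at its -x end, at mid height. Origin: centre of the box's underside as it stands. Its top edge is 34 mm above the instruments. A spring bumper grips it: pulling it up takes 4 to 10 N.
- flask_mid (a point): The centre of the flask's box body, 42 mm above its origin along its z.
- station: Two fixed instruments as one: white stirrer (+y side), blue block heater (-y side), each 170 mm long (x), 85 wide (y), 50 high, flat tops. The gap between them runs along x, about 39 mm wide, open above. A black rubber bumper on the heater presses the flask with 4 N and stands out 3 mm more once it is gone. Origin: on the bench, mid-gap. Yaw within 0.25 rad.
- plate: Fixed slim warming plate, aluminium with dark top, 180 mm (x) by 220 (y), 14 high. Origin: centre of its underside, on the bench. The other flask lies on its -y half; the +y half is free, as is 90 mm of bench beyond the +y edge. A flask stood on the bench against that long edge and pushed high towards the plate tips over onto it and lies flat, overhanging a little. Yaw within 0.25 rad.
- flask_b: The other flask, same size and colours, loose, lying on a broad side on the plate's -y half. Origin: centre of its box body's underside as it lies; 110 mm along its x with the cap to -x, 84 mm along y, 36 mm high.
- bottle: Loose amber bottle with a blue cap, 72 mm across, 120 mm high, at the side. Origin: centre of its underside.
- tipbox: Loose blue pipette tip box with a clear lid, about 122 x 84 x 67 mm, at the side. Origin: centre of its underside.
Not all that is in view belongs to the job. What is shaped like the flask but green is not meant.

How it is judged (in metres and radians):
On the way:
1. the flask is lifted up out of the gap (its underside above the instruments' tops) (z of flask in the frame of station above 0.052 m), for 0.1 s.
At the end, for the whole second after the job is handed in: The flask lies at rest, released, flat on a broad side (within 0.1 rad) on the warming plate, at resting height (within 6 mm), its middle at least 15 mm inside the plate's short edges and 10 mm inside its long edges (some overhang is fine) ((angle between flask's own y axis and vertical below 0.1 rad or angle between flask's own y axis and vertical above 3.04159 rad) and x of flask_mid in the frame of plate between -0.075 and 0.075 m and y of flask_mid in the frame of plate between -0.1 and 0.1 m and z of flask_mid in the frame of plate between 0.026 and 0.038 m and contact force between flask and plate above 0.3 N and linear speed of flask below 0.02 m/s and angular speed of flask below 0.2 rad/s); the robot touches nothing.
It fails at once if the flask falls freely faster than 1.1 m/s (a drop of about 60 mm) (linear speed of flask above 1.1 m/s and contact force between the fingers and flask below 0.3 N).
It fails at once if the other flask is moved more than 20 mm (distance of flask_b from where it was at the start of the episode above 0.02 m).
It fails at once if the bottle is moved more than 20 mm (distance of bottle from where it was at the start of the episode above 0.02 m).
It fails at once if the tip box is moved more than 20 mm (distance of tipbox from where it was at the start of the episode above 0.02 m).
It also fails if it takes over 64 s, if anything falls off the work surface, if the arm or the gripper's body presses on something with over 40 N, if the wrist force passes 120 N, or if a joint passes its speed limit or range.

## Working session

There is one attempt and no reset: what is moved stays moved. The work goes in short steps, Python scripts to look and compute and a tool call to move; the robot and the scene stay as the last step left them, time stands still between calls to the robot, and variables do not carry over. Pictures are saved under pics/ and viewed, and the job is handed in when it is done.

Besides the shell and the picture viewer there is one more tool, called by a JSON object that holds its "op" and its "data", one argument or row to a line. apply_moves: Moves the arm, as the interface text tells. Its arguments: {"type":"object","properties":{"deltas":{"type":"array","items":{"type":"object","properties":{"tx":{"type":"number"},"ty":{"type":"number"},"tz":{"type":"number"},"turn":{"type":"number"},"gripper":{"type":"number"}}}},"newtons":{"type":"number"}},"required":["deltas"]}

```bash
mkdir -p pics; ls; python3 - <<'E'
from plant import r, capture, camera_info
import cv2, numpy as np
print(r.get_state())
for n in ["scene","side","wrist"]:
    print(n, camera_info(n))
    p,d=capture(n); np.savez("pics/%s0.npz"%n,p=p,d=d); cv2.imwrite("pics/%s0.png"%n,p[:,:,::-1])
E
```

```text
pics
{'time_s': 0.0, 'joints': array([ 8.30852590e+01,  2.05914005e+01,  6.32967357e-01, -2.19882521e-02,
       -7.01360034e+01, -1.65049341e+01]), 'qd': array([ 0.04070114, -0.02661732,  0.056708  , -0.04858136,  0.04247236,
       -0.0031704 ]), 'joint_torque': array([-1.12793503e-03, -5.82697105e+01,  2.93045944e+01,  6.99684396e+00,
        6.78032055e-03, -1.68340212e-04]), 'tcp_pos': array([0.26813558, 0.61894011, 0.24261106]), 'eef_rot': array([-8.99035818e+01,  7.01354700e-03,  1.56572842e+02]), 'contact_force': array([ 0.40035933, -0.21866495,  0.38836072]), 'moment': array([-0.04249384, -0.01478848,  0.04788922]), 'gripper_width': 0.087777347517867}
scene {'K': array([[362.61444635,   0.        , 256.15005398],
       [  0.        , 362.61444635, 190.84158783],
       [  0.        ,   0.        ,   1.        ]]), 'k1': -0.08917796507923474, 'eye': array([ 1.20391556, -0.31601768,  1.11099386]), 'orientation': array([36.89029684,  0.98179795, 64.59247511])}
side {'K': array([[389.23943684,   0.        , 254.23894814],
       [  0.        , 389.23943684, 192.0642951 ],
       [  0.        ,   0.        ,   1.        ]]), 'k1': 0.014306592259696212, 'eye': array([ 0.07378242, -1.20770768,  1.07510853]), 'orientation': array([ 51.35115019,  -0.92130287, -17.89202185])}
wrist {'K': array([[309.43797188,   0.        , 253.21254959],
       [  0.        , 309.43797188, 187.963033  ],
       [  0.        ,   0.        ,   1.        ]]), 'k1': 0.0018309112179561399, 'tool_from_camera': array([[-1.78535941e-04, -9.65181795e-01, -2.61579949e-01,
        -7.04769272e-02],
       [ 3.05184246e-04,  2.61579889e-01, -9.65181780e-01,
        -1.41015405e-01],
       [ 9.99999937e-01, -2.52149717e-04,  2.47856867e-04,
         2.99214181e-04],
       [ 0.00000000e+00,  0.00000000e+00,  0.00000000e+00,
         1.00000000e+00]])}
```

View pics/scene0.png

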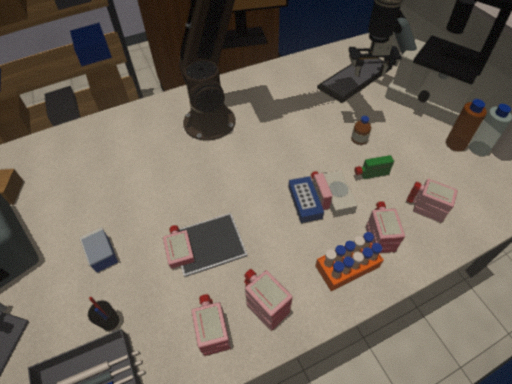

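View pics/side0.png

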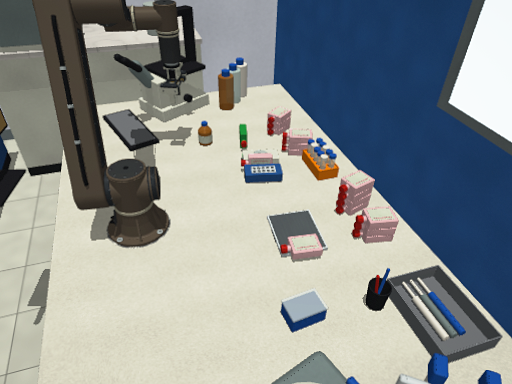

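View pics/wrist0.png

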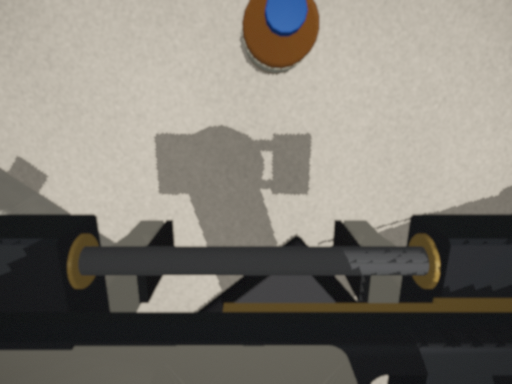

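```bash
cat > h.py <<'E'
import numpy as np, cv2
from scipy.spatial.transform import Rotation as Ro
from plant import r, capture, camera_info
def rays(info,uv):
    K=info["K"];k=info["k1"]
    m=(np.asarray(uv,float)-[K[0,2],K[1,2]])/[K[0,0],K[1,1]]
    u=m.copy()
    for _ in range(15): u=m/(1+k*(u**2).sum(-1,keepdims=True))
    return np.concatenate([u[...,:1],-u[...,1:],-np.ones_like(u[...,:1])],-1)
def pose(name,st=None):
    i=camera_info(name)
    if name!="wrist": return Ro.from_euler("xyz",i["orientation"],degrees=True).as_matrix(),i["eye"]
    Rt=Ro.from_euler("xyz",st["eef_rot"],degrees=True).as_matrix()
    T=i["tool_from_camera"]; return Rt@T[:3,:3], st["tcp_pos"]+Rt@T[:3,3]
def cloud(name,d,st=None):
    i=camera_info(name);R,e=pose(name,st)
    v,u=np.mgrid[:d.shape[0],:d.shape[1]]
    ry=rays(i,np.stack([u,v],-1))
    P=ry*d[...,None]@R.T+e; P[d==0]=np.nan
    return P
def plane(name,uv,z,st=None):
    i=camera_info(name);R,e=pose(name,st)
    w=rays(i,uv)@R.T
    return e+w*((z-e[2])/w[...,2])[...,None]
E
python3 - <<'E'
from h import *
for n,b in [("scene",(140,110,400,290)),("side",(180,90,340,340))]:
    z=np.load("pics/%s0.npz"%n); c=z["p"][b[1]:b[3],b[0]:b[2]]
    s=min(800/c.shape[1],600/c.shape[0]); cv2.imwrite("pics/%s0c.png"%n,cv2.resize(c,None,fx=s,fy=s,interpolation=2)[:,:,::-1]); print(s)
    P=cloud(n,z["d"])
    for uv in ([(210,245),(250,220),(305,190),(322,188),(342,195),(362,123),(98,248),(178,247)] if n=="scene" else [(295,228),(262,156),(263,170),(205,125),(304,300),(306,245)]):
        print(n,uv,P[uv[1],uv[0]].round(3))
E
```

```text
3.076923076923077
scene (210, 245) [ 0.593 -0.221  0.016]
scene (250, 220) [ 0.554 -0.053  0.004]
scene (305, 190) [0.553 0.171 0.051]
scene (322, 188) [0.593 0.214 0.085]
scene (342, 195) [0.633 0.278 0.054]
scene (362, 123) [0.393 0.526 0.105]
scene (98, 248) [ 0.473 -0.566  0.069]
scene (178, 247) [ 0.573 -0.323  0.051]
2.4
side (295, 228) [ 0.581 -0.211  0.014]
side (262, 156) [0.587 0.213 0.082]
side (263, 170) [0.57  0.146 0.052]
side (205, 125) [0.388 0.524 0.109]
side (304, 300) [ 0.459 -0.565  0.068]
side (306, 245) [ 0.569 -0.338  0.05 ]
```

View pics/scene0c.png

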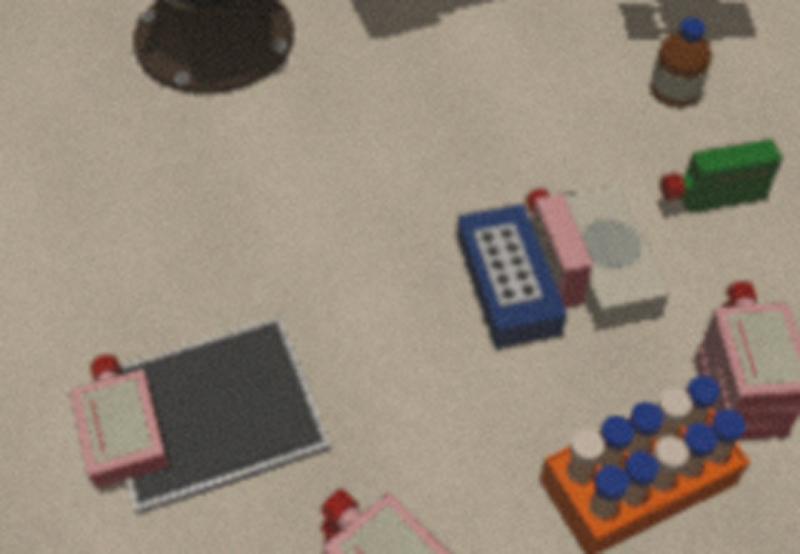

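```bash
python3 - <<'E'
from h import *
z=np.load("pics/scene0.npz");p=z["p"].astype(int);P=cloud("scene",z["d"])
Z=P[...,2];X=P[...,0];Y=P[...,1]
hsv=cv2.cvtColor(z["p"],cv2.COLOR_RGB2HSV)
def rect(m,name):
    q=P[m][:,:2].astype(np.float32); 
    (c,wh,a)=cv2.minAreaRect((q*1000)); print(name,m.sum(),np.round(c,1),np.round(wh,1),round(a,1),"z",np.nanmedian(Z[m]).round(4), "range",np.nanmin(q,0).round(3),np.nanmax(q,0).round(3))
box=lambda x0,x1,y0,y1:(X>x0)&(X<x1)&(Y>y0)&(Y<y1)
er=lambda m:cv2.erode(m.astype(np.uint8),np.ones((2,2)))>0
rect(box(.45,.75,-.4,-.08)&(Z>.010)&(Z<.020),"plate")
rect(box(.45,.75,-.4,-.2)&(Z>.045)&(Z<.058),"flask_b top")
rect(box(.4,.75,.08,.4)&(Z>.045)&(Z<.056),"station top")
rect(box(.4,.75,.12,.3)&(Z>.078)&(Z<.092),"flask top")
rect(box(.4,.75,.08,.4)&(Z>.045)&(Z<.056)&(hsv[...,1]>120),"heater top")
rect(box(.4,.75,.08,.4)&(Z>.045)&(Z<.056)&(hsv[...,1]<60)&(hsv[...,2]>120),"stirrer top")
rect(box(.3,.48,.4,.65)&(Z>.06),"bottle")
E
```

```text
plate 2382 [ 568.7 -238.9] [256.7 203.1] 85.1 z 0.0162 range [ 0.474 -0.372] [ 0.679 -0.105]
flask_b top 801 [ 552.4 -322.5] [ 85.4 147.1] 83.0 z 0.0513 range [ 0.479 -0.372] [ 0.629 -0.277]
station top 1612 [589.1 254.7] [273.7 184.7] 78.1 z 0.0527 range [0.484 0.104] [0.693 0.4  ]
flask top 251 [579.8 223.3] [ 36.9 109.7] 77.0 z 0.0866 range [0.524 0.195] [0.636 0.249]
heater top 311 [591.8 253.8] [271.1 175.2] 76.4 z 0.0525 range [0.49  0.105] [0.662 0.4  ]
stirrer top 934 [588.9 225.7] [200.7 172. ] 77.7 z 0.0528 range [0.484 0.121] [0.693 0.34 ]
bottle 935 [350.8 574.4] [ 68.1 176.1] 45.3 z 0.4365 range [0.3   0.501] [0.426 0.65 ]
```

```bash
python3 - <<'E'
from h import *
for n,win in [("scene",(160,205,260,285)),("side",(255,200,335,270))]:
    z=np.load("pics/%s0.npz"%n);hsv=cv2.cvtColor(z["p"],cv2.COLOR_RGB2HSV);P=cloud(n,z["d"])
    v,u=np.mgrid[:384,:512]
    m=(u>win[0])&(u<win[2])&(v>win[1])&(v<win[3])&(hsv[...,2]<110)&(hsv[...,1]<70)&(P[...,2]<.03)
    m=cv2.morphologyEx(m.astype(np.uint8),cv2.MORPH_OPEN,np.ones((3,3)))
    c=max(cv2.findContours(m,0,1)[0],key=cv2.contourArea)
    w=plane(n,c[:,0].astype(float),.014)[:,:2]
    hull=cv2.convexHull((w*1000).astype(np.float32))
    a=cv2.approxPolyDP(hull,6,True)[:,0]
    print(n,"plate dark poly",a.round(0).tolist())
    for i in range(len(a)):
        d=a[(i+1)%len(a)]-a[i]; print("  len",np.linalg.norm(d).round(0),"ang",np.degrees(np.arctan2(d[1],d[0])).round(1))
    (cc,wh,an)=cv2.minAreaRect(hull);print(cc,wh,an)
    # pink tops
    pk=(hsv[...,0]>160)|(hsv[...,0]<8)
    for nm,zr,b in [("flask",(.076,.094),(.45,.7,.12,.3)),("flask_b",(.044,.06),(.45,.7,-.4,-.2))]:
        q=(P[...,2]>zr[0])&(P[...,2]<zr[1])&(P[...,0]>b[0])&(P[...,0]<b[1])&(P[...,1]>b[2])&(P[...,1]<b[3])
        # drop red cap
        q&=~((hsv[...,1]>150)&pk)
        q=q.astype(np.uint8)
        c=max(cv2.findContours(q,0,1)[0],key=cv2.contourArea)
        w=plane(n,c[:,0].astype(float),.084 if nm=="flask" else .05)[:,:2]
        print(n,nm,cv2.minAreaRect((w*1000).astype(np.float32)), "z",np.nanmedian(P[...,2][q>0]))
E
```

```text
scene plate dark poly [[507.0, -115.0], [493.0, -270.0], [623.0, -329.0], [649.0, -331.0], [669.0, -132.0]]
  len 156.0 ang -95.4
  len 143.0 ang -24.4
  len 27.0 ang -4.6
  len 201.0 ang 84.5
  len 162.0 ang 174.0
(578.5881958007812, -222.69827270507812) (206.8970947265625, 167.58912658691406) 84.54408264160156
scene flask ((580.2796020507812, 222.2650146484375), (38.55924606323242, 114.3216323852539), 76.78459167480469) z 0.08655370188251377
scene flask_b ((565.0435791015625, -323.929443359375), (85.14349365234375, 125.44157409667969), 82.73045349121094) z 0.05132377671027788
side plate dark poly [[665.0, -138.0], [511.0, -116.0], [493.0, -268.0], [522.0, -277.0], [651.0, -255.0]]
  len 156.0 ang 172.2
  len 153.0 ang -96.9
  len 30.0 ang -17.0
  len 131.0 ang 9.6
  len 119.0 ang 83.1
(580.0191650390625, -202.3843231201172) (159.17640686035156, 162.7345428466797) 84.9901351928711
side flask ((578.5169067382812, 212.5711669921875), (42.590911865234375, 107.49500274658203), 78.72090911865234) z 0.08092857861019997
side flask_b ((561.2772827148438, -329.66888427734375), (85.7310791015625, 121.75608825683594), 82.81100463867188) z 0.04866291575287862
```

```bash
cat >> h.py <<'E'
def go(x,y,z,yaw):
    s=r.get_state();R=Ro.from_euler("xyz",s["eef_rot"],degrees=True).as_matrix()
    d=R.T@(np.array([x,y,z])-s["tcp_pos"])
    dy=(yaw-s["eef_rot"][2]+180)%360-180
    print("t",round(s["time_s"],2),"tcp",s["tcp_pos"].round(4),"rot",s["eef_rot"].round(2),"w",round(s["gripper_width"],4),"F",s["contact_force"].round(1))
    print("tx ty tz",d.round(4),"turn",round(-np.radians(dy),4))
E
python3 -c "
from h import *
go(.58,.22,.2,167)"
```

```text
t 0.15 tcp [0.2682 0.6191 0.2428] rot [-8.9930e+01  1.0000e-02  1.5658e+02] w 0.0876 F [ 0.7 -0.   0.2]
tx ty tz [-0.4448  0.0432  0.2422] turn -0.1819
```

{"op": "apply_moves", "data": {
  "deltas": [
    {"tx": -0.088, "tz": 0.048},
    {"tx": -0.18, "tz": 0.097},
    {"tx": -0.26, "tz": 0.145, "turn": -0.05},
    {"tx": -0.35, "tz": 0.194, "turn": -0.1},
    {"tx": -0.43, "tz": 0.23, "turn": -0.18}
  ]
}}

```text
invalid input at $.deltas[0]: expected keys tx, ty, tz, turn, gripper
```

```bash
python3 -c "
from h import *
go(.58,.22,.2,167)"
```

```text
t 0.15 tcp [0.2682 0.6191 0.2428] rot [-8.9930e+01  1.0000e-02  1.5658e+02] w 0.0876 F [ 0.7 -0.   0.2]
tx ty tz [-0.4448  0.0432  0.2422] turn -0.1819
```

All keys are needed.

{"op": "apply_moves", "data": {
  "deltas": [
    {"tx": -0.44, "ty": 0, "tz": 0.24, "turn": -0.18, "gripper": 0.0876},
    {"tx": -0.44, "ty": 0, "tz": 0.24, "turn": -0.18, "gripper": 0.0876},
    {"tx": -0.44, "ty": 0, "tz": 0.24, "turn": -0.18, "gripper": 0.0876},
    {"tx": -0.44, "ty": 0, "tz": 0.24, "turn": -0.18, "gripper": 0.0876},
    {"tx": -0.44, "ty": 0, "tz": 0.24, "turn": -0.18, "gripper": 0.0876}
  ]
}}

```text
time_s: 0.65
tcp_pos: [0.4228, 0.4205, 0.2435]
eef_rot: [-90.0, -0.0, 166.9]
contact_force: [0.5, 1.0, -0.1]
gripper_width: 0.0873
```

```bash
python3 -c "
from h import *
go(.58,.22,.2,167)"
```

```text
t 0.65 tcp [0.4228 0.4205 0.2435] rot [-89.99  -0.   166.92] w 0.0873 F [ 0.5  1.  -0.1]
tx ty tz [-0.1985  0.0435  0.1597] turn -0.0014
```

{"op": "apply_moves", "data": {
  "deltas": [
    {"tx": -0.198, "ty": 0.043, "tz": 0.16, "turn": 0, "gripper": 0.0876},
    {"tx": -0.198, "ty": 0.043, "tz": 0.16, "turn": 0, "gripper": 0.0876},
    {"tx": -0.198, "ty": 0.043, "tz": 0.16, "turn": 0, "gripper": 0.0876},
    {"tx": -0.198, "ty": 0.043, "tz": 0.16, "turn": 0, "gripper": 0.0876},
    {"tx": -0.198, "ty": 0.043, "tz": 0.16, "turn": 0, "gripper": 0.0876}
  ]
}}

```text
time_s: 1.15
tcp_pos: [0.5746, 0.2262, 0.2016]
eef_rot: [-90.0, 0.0, 166.9]
contact_force: [0.9, 1.3, -0.4]
gripper_width: 0.0877
```

{"op": "apply_moves", "data": {
  "deltas": [
    {"tx": 0, "ty": 0, "tz": 0, "turn": 0, "gripper": 0.0876},
    {"tx": 0, "ty": 0, "tz": 0, "turn": 0, "gripper": 0.0876},
    {"tx": 0, "ty": 0, "tz": 0, "turn": 0, "gripper": 0.0876}
  ]
}}

```text
time_s: 1.45
tcp_pos: [0.5735, 0.2283, 0.2019]
eef_rot: [-90.0, -0.0, 166.9]
contact_force: [-0.0, 0.9, 0.0]
gripper_width: 0.0878
```

```bash
python3 -c "
from h import *
s=r.get_state();go(.58,.22,.2,167)
p,d=capture('wrist');np.savez('pics/w1.npz',p=p,d=d);cv2.imwrite('pics/w1.png',p[:,:,::-1])
P=cloud('wrist',d,s);hsv=cv2.cvtColor(p,cv2.COLOR_RGB2HSV)
q=(abs(P[...,2]-.084)<.008)
q=q.astype(np.uint8);q[:100]*=1
c=max(cv2.findContours(q,0,1)[0],key=cv2.contourArea)
b=cv2.boundingRect(c);print(b)
w=plane('wrist',c[:,0].astype(float),.084,s)[:,:2];print(cv2.minAreaRect((w*1000).astype(np.float32)))
print(np.nanmedian(P[...,2][q>0]))
"
```

```text
t 1.45 tcp [0.5735 0.2283 0.2019] rot [-90.   -0.  166.9] w 0.0878 F [-0.   0.9  0. ]
tx ty tz [-0.0082  0.0019  0.0066] turn -0.0017
(234, 113, 43, 124)
((582.1207885742188, 224.31219482421875), (35.40983200073242, 108.34590911865234), 77.14591217041016)
0.08362147393755259
```

View pics/w1.png

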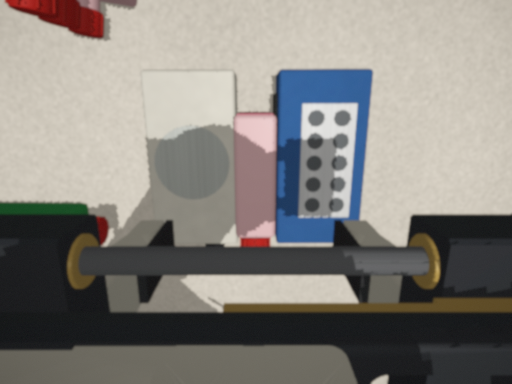

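```bash
python3 -c "
from h import *
go(.5815,.224,.09,167.1)"
```

```text
t 1.5 tcp [0.5733 0.2288 0.2022] rot [-9.0020e+01  1.0000e-02  1.6695e+02] w 0.0873 F [-0.1  0.6  1.4]
tx ty tz [-0.009   0.1122  0.0029] turn -0.0026
```

{"op": "apply_moves", "data": {
  "deltas": [
    {"tx": -0.009, "ty": 0.04, "tz": 0.003, "turn": -0.003, "gripper": 0.0876},
    {"tx": -0.009, "ty": 0.075, "tz": 0.003, "turn": -0.003, "gripper": 0.0876},
    {"tx": -0.009, "ty": 0.1, "tz": 0.003, "turn": -0.003, "gripper": 0.0876},
    {"tx": -0.009, "ty": 0.112, "tz": 0.003, "turn": -0.003, "gripper": 0.0876},
    {"tx": -0.009, "ty": 0.112, "tz": 0.003, "turn": -0.003, "gripper": 0.0876}
  ]
}}

```text
time_s: 2.0
tcp_pos: [0.5807, 0.2235, 0.0887]
eef_rot: [-89.9, -0.1, 167.2]
contact_force: [-0.8, 0.2, 0.6]
gripper_width: 0.0879
```

```bash
python3 -c "
from h import *
s=r.get_state();go(.5815,.224,.072,167.1)
p,d=capture('wrist');cv2.imwrite('pics/w2.png',p[:,:,::-1])
P=cloud('wrist',d,s)
q=(abs(P[...,2]-.084)<.006).astype(np.uint8)
c=max(cv2.findContours(q,0,1)[0],key=cv2.contourArea)
print(cv2.boundingRect(c))
w=plane('wrist',c[:,0].astype(float),.084,s)[:,:2];print(cv2.minAreaRect((w*1000).astype(np.float32)))
"
```

```text
t 2.0 tcp [0.5807 0.2235 0.0887] rot [-8.9890e+01 -1.0000e-01  1.6716e+02] w 0.0879 F [-0.8  0.2  0.6]
tx ty tz [-0.0007  0.0167 -0.0007] turn 0.001
(214, 137, 74, 109)
((608.3341674804688, 218.34054565429688), (34.976688385009766, 55.0212287902832), 77.14434814453125)
```

View pics/w2.png

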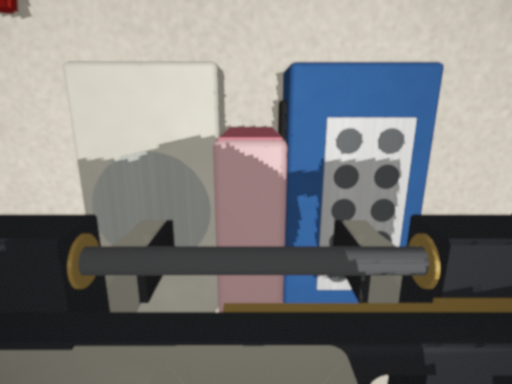

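{"op": "apply_moves", "data": {
  "deltas": [
    {"tx": -0.001, "ty": 0.008, "tz": 0, "turn": 0, "gripper": 0.0876},
    {"tx": -0.001, "ty": 0.016, "tz": 0, "turn": 0, "gripper": 0.0876},
    {"tx": -0.001, "ty": 0.016, "tz": 0, "turn": 0, "gripper": 0.0876}
  ]
}}

```text
time_s: 2.35
tcp_pos: [0.5824, 0.2225, 0.0733]
eef_rot: [-90.0, -0.0, 167.0]
contact_force: [-0.1, -0.3, 0.4]
gripper_width: 0.088
```

{"op": "apply_moves", "data": {
  "deltas": [
    {"tx": 0, "ty": 0, "tz": 0, "turn": 0, "gripper": 0.03},
    {"tx": 0, "ty": 0, "tz": 0, "turn": 0, "gripper": 0.03},
    {"tx": 0, "ty": 0, "tz": 0, "turn": 0, "gripper": 0.03},
    {"tx": 0, "ty": 0, "tz": 0, "turn": 0, "gripper": 0.03},
    {"tx": 0, "ty": 0, "tz": 0, "turn": 0, "gripper": 0.03}
  ],
  "newtons": 40
}}

```text
time_s: 2.85
tcp_pos: [0.5828, 0.2227, 0.0741]
eef_rot: [-90.0, 0.0, 167.1]
contact_force: [0.5, 0.2, -0.4]
gripper_width: 0.0531
```

{"op": "apply_moves", "data": {
  "deltas": [
    {"tx": 0, "ty": 0, "tz": 0, "turn": 0, "gripper": 0.02},
    {"tx": 0, "ty": 0, "tz": 0, "turn": 0, "gripper": 0.02},
    {"tx": 0, "ty": 0, "tz": 0, "turn": 0, "gripper": 0.02}
  ],
  "newtons": 40
}}

```text
time_s: 3.15
tcp_pos: [0.5833, 0.2236, 0.0742]
eef_rot: [-90.1, 0.1, 167.1]
contact_force: [1.0, 4.7, 0.4]
gripper_width: 0.0358
```

{"op": "apply_moves", "data": {
  "deltas": [
    {"tx": 0, "ty": -0.003, "tz": 0, "turn": 0, "gripper": 0.02},
    {"tx": 0, "ty": -0.008, "tz": 0, "turn": 0, "gripper": 0.02},
    {"tx": 0, "ty": -0.014, "tz": 0, "turn": 0, "gripper": 0.02},
    {"tx": 0, "ty": -0.02, "tz": 0, "turn": 0, "gripper": 0.02},
    {"tx": 0, "ty": -0.03, "tz": 0, "turn": 0, "gripper": 0.02}
  ]
}}

```text
time_s: 3.65
tcp_pos: [0.5826, 0.2227, 0.1042]
eef_rot: [-90.0, -0.0, 167.1]
contact_force: [1.0, 4.0, -4.9]
gripper_width: 0.0359
```

{"op": "apply_moves", "data": {
  "deltas": [
    {"tx": 0, "ty": -0.012, "tz": 0, "turn": 0, "gripper": 0.02},
    {"tx": 0, "ty": -0.026, "tz": 0, "turn": 0, "gripper": 0.02},
    {"tx": 0, "ty": -0.042, "tz": 0, "turn": 0, "gripper": 0.02},
    {"tx": 0, "ty": -0.058, "tz": 0, "turn": 0, "gripper": 0.02},
    {"tx": 0, "ty": -0.065, "tz": 0, "turn": 0, "gripper": 0.02}
  ]
}}

```text
time_s: 4.15
tcp_pos: [0.5832, 0.2223, 0.1716]
eef_rot: [-90.1, 0.1, 167.1]
contact_force: [0.1, 0.1, -1.8]
gripper_width: 0.0353
```

```bash
python3 -c "
from h import *
go(.58,.22,.17,167)
for n in ['scene','side']:
    p,d=capture(n);np.savez('pics/%s3.npz'%n,p=p,d=d)
    c=p[100:290,140:400] if n=='scene' else p[80:300,200:400]
    cv2.imwrite('pics/%s3.png'%n,cv2.resize(c,None,fx=2.5,fy=2.5,interpolation=2)[:,:,::-1])
"
```

```text
t 4.15 tcp [0.5832 0.2223 0.1716] rot [-9.0050e+01  1.0000e-01  1.6706e+02] w 0.0353 F [ 0.1  0.1 -1.8]
tx ty tz [0.0026 0.0016 0.0029] turn 0.001
```

View pics/scene3.png

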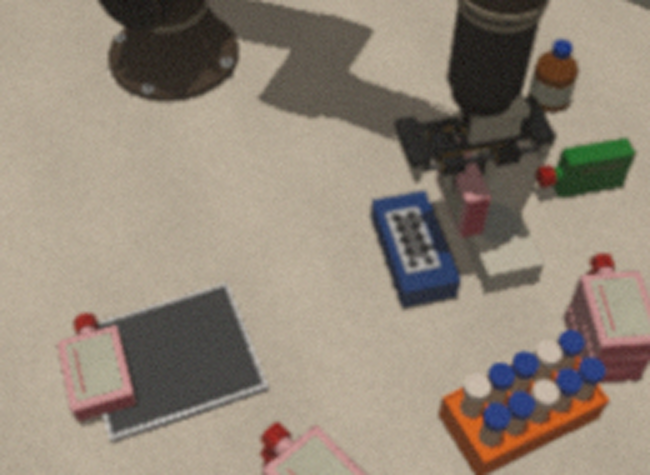

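View pics/side3.png

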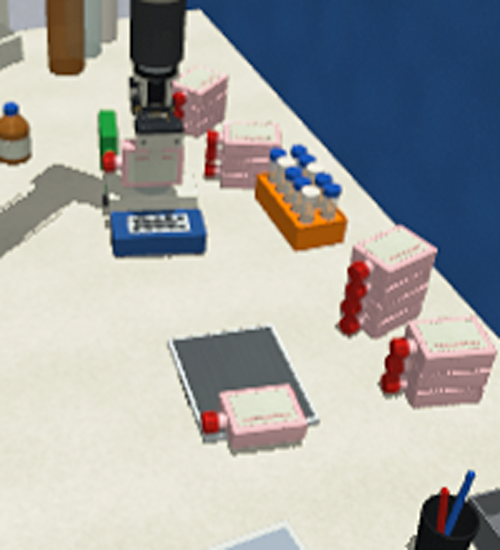

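```bash
python3 -c "
from h import *
go(.591,-.075,.172,174)
"
```

```text
t 4.25 tcp [0.5831 0.2225 0.1707] rot [-9.0070e+01  8.0000e-02  1.6705e+02] w 0.0359 F [ 0.3  1.  -1.9]
tx ty tz [-0.0743 -0.0016  0.2882] turn -0.1213
```

{"op": "apply_moves", "data": {
  "deltas": [
    {"tx": -0.008, "ty": 0, "tz": 0.03, "turn": -0.02, "gripper": 0.02},
    {"tx": -0.018, "ty": 0, "tz": 0.07, "turn": -0.05, "gripper": 0.02},
    {"tx": -0.029, "ty": 0, "tz": 0.11, "turn": -0.08, "gripper": 0.02},
    {"tx": -0.039, "ty": 0, "tz": 0.15, "turn": -0.12, "gripper": 0.02},
    {"tx": -0.049, "ty": 0, "tz": 0.19, "turn": -0.12, "gripper": 0.02}
  ]
}}

```text
time_s: 4.75
tcp_pos: [0.5871, 0.0247, 0.1682]
eef_rot: [-90.0, -0.1, 174.0]
contact_force: [1.2, 0.5, -2.1]
gripper_width: 0.0362
```

```bash
python3 -c "
from h import *
go(.591,-.075,.172,174)
"
```

```text
t 4.75 tcp [0.5871 0.0247 0.1682] rot [-8.9960e+01 -9.0000e-02  1.7402e+02] w 0.0362 F [ 1.2  0.5 -2.1]
tx ty tz [-0.0143 -0.0038  0.0988] turn 0.0004
```

{"op": "apply_moves", "data": {
  "deltas": [
    {"tx": -0.005, "ty": 0, "tz": 0.035, "turn": 0, "gripper": 0.02},
    {"tx": -0.01, "ty": 0, "tz": 0.07, "turn": 0, "gripper": 0.02},
    {"tx": -0.014, "ty": 0, "tz": 0.09, "turn": 0, "gripper": 0.02},
    {"tx": -0.014, "ty": 0, "tz": 0.098, "turn": 0, "gripper": 0.02},
    {"tx": -0.014, "ty": 0, "tz": 0.098, "turn": 0, "gripper": 0.02}
  ]
}}

```text
time_s: 5.25
tcp_pos: [0.5908, -0.0734, 0.1682]
eef_rot: [-90.0, -0.1, 173.8]
contact_force: [-0.2, -0.2, -1.8]
gripper_width: 0.0358
```

```bash
python3 -c "
from h import *
s=r.get_state();go(.591,-.075,.172,174)
p,d=capture('wrist');np.savez('pics/w4.npz',p=p,d=d,t=s['tcp_pos'],e=s['eef_rot']);cv2.imwrite('pics/w4.png',p[:,:,::-1])
"
```

```text
t 5.25 tcp [ 0.5908 -0.0734  0.1682] rot [-8.9980e+01 -9.0000e-02  1.7383e+02] w 0.0358 F [-0.2 -0.2 -1.8]
tx ty tz [-0.0004 -0.0038  0.0015] turn -0.0029
```

View pics/w4.png

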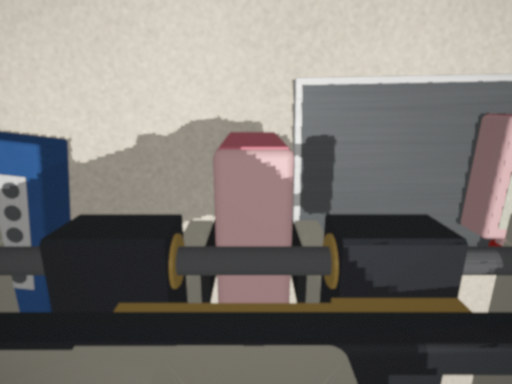

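```bash
python3 -c "
from h import *
z=np.load('pics/w4.npz');s={'tcp_pos':z['t'],'eef_rot':z['e']}
g=cv2.cvtColor(z['p'],cv2.COLOR_RGB2GRAY).astype(int)
print(g[110,285:310],g[150,285:310]);print(g[70:90,400])
hs=cv2.cvtColor(z['p'],cv2.COLOR_RGB2HSV)
print(hs[110,285:310,1])
for uv in [(294.5,80),(295,130),(295,210),(400,78),(490,77)]: print(uv,plane('wrist',np.array(uv,float),.014,s).round(4))
P=cloud('wrist',z['d'],s); print(P[150,350],P[150,250],P[50,100])
"
```

```text
[210 209 208 208 207 201 188 161 137 146 183 214 226 229 227 218 194 155
 127 123 121 122 121 121 121] [165 165 164 158 148 141 137 131 124 128 139 146 147 147 143 128 101  73
  64  64  64  64  65  65  65]
[207 208 210 210 208 204 209 217 221 222 222 215 189 147 116 108 107 108
 108 109]
[22 23 23 23 23 22 24 25 20  9  3  2  2  2  2  1  3  2  8 10 10 10 10 10
  8]
(294.5, 80) [ 0.6774 -0.1206  0.014 ]
(295, 130) [ 0.6329 -0.1178  0.014 ]
(295, 210) [ 0.5536 -0.1121  0.014 ]
(400, 78) [ 0.6688 -0.2151  0.014 ]
(490, 77) [ 0.661  -0.2955  0.014 ]
[ 0.60883264 -0.16809405  0.01617677] [ 0.64186705 -0.07786026  0.17578276] [ 0.72369463  0.05456499 -0.00108433]
```

```bash
python3 -c "
from h import *
go(.59,-.088,.085,175)
"
```

```text
t 5.3 tcp [ 0.591  -0.0726  0.1684] rot [-8.9990e+01 -7.0000e-02  1.7388e+02] w 0.036 F [ 0.4  0.8 -1.7]
tx ty tz [-0.0007  0.0834  0.0154] turn -0.0196
```

{"op": "apply_moves", "data": {
  "deltas": [
    {"tx": 0, "ty": 0.0, "tz": 0.015, "turn": -0.02, "gripper": 0.02},
    {"tx": 0, "ty": 0.02, "tz": 0.015, "turn": -0.02, "gripper": 0.02},
    {"tx": 0, "ty": 0.045, "tz": 0.015, "turn": -0.02, "gripper": 0.02},
    {"tx": 0, "ty": 0.07, "tz": 0.015, "turn": -0.02, "gripper": 0.02},
    {"tx": 0, "ty": 0.083, "tz": 0.015, "turn": -0.02, "gripper": 0.02}
  ]
}}

```text
time_s: 5.8
tcp_pos: [0.5888, -0.0862, 0.0838]
eef_rot: [-90.0, -0.2, 175.1]
contact_force: [0.2, 0.5, -1.4]
gripper_width: 0.0357
```

{"op": "apply_moves", "data": {
  "deltas": [
    {"tx": 0, "ty": 0.002, "tz": 0, "turn": 0, "gripper": 0.02},
    {"tx": 0, "ty": 0.004, "tz": 0, "turn": 0, "gripper": 0.02},
    {"tx": 0, "ty": 0.004, "tz": 0, "turn": 0, "gripper": 0.02}
  ]
}}

```text
time_s: 6.1
tcp_pos: [0.5907, -0.0869, 0.0828]
eef_rot: [-90.0, 0.1, 175.1]
contact_force: [0.3, -0.9, -1.3]
gripper_width: 0.0361
```

```bash
python3 -c "
from h import *
s=r.get_state();go(.59,-.088,.0745,175)
p,d=capture('wrist');np.savez('pics/w5.npz',p=p,d=d,t=s['tcp_pos'],e=s['eef_rot']);cv2.imwrite('pics/w5.png',p[:,:,::-1])
p,d=capture('scene');cv2.imwrite('pics/s5.png',cv2.resize(p[150:300,140:340],None,fx=4,fy=4,interpolation=2)[:,:,::-1])
"
```

```text
t 6.1 tcp [ 0.5907 -0.0869  0.0828] rot [-9.0010e+01  8.0000e-02  1.7512e+02] w 0.0361 F [ 0.3 -0.9 -1.3]
tx ty tz [0.0006 0.0083 0.0011] turn 0.0021
```

View pics/w5.png

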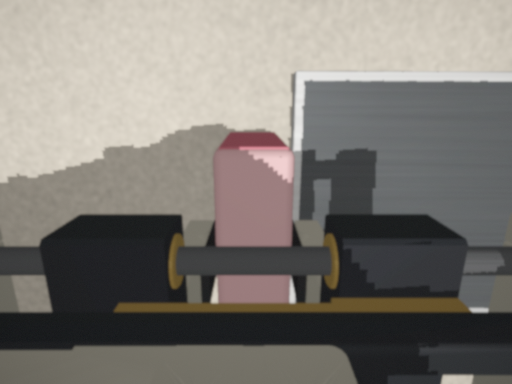

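View pics/s5.png

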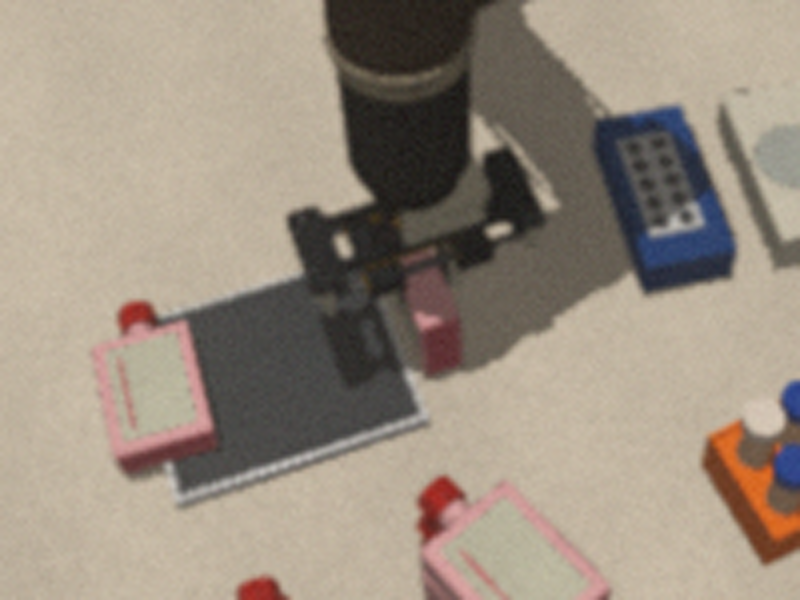

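{"op": "apply_moves", "data": {
  "deltas": [
    {"tx": 0, "ty": 0.002, "tz": 0, "turn": 0, "gripper": 0.02},
    {"tx": 0, "ty": 0.004, "tz": 0, "turn": 0, "gripper": 0.02},
    {"tx": 0, "ty": 0.006, "tz": 0, "turn": 0, "gripper": 0.02},
    {"tx": 0, "ty": 0.006, "tz": 0, "turn": 0, "gripper": 0.02}
  ]
}}

```text
time_s: 6.6
tcp_pos: [0.5897, -0.0874, 0.0756]
eef_rot: [-90.0, -0.0, 175.1]
contact_force: [0.3, -0.3, -2.1]
gripper_width: 0.0358
```

{"op": "apply_moves", "data": {
  "deltas": [
    {"tx": 0, "ty": 0.001, "tz": 0, "turn": 0, "gripper": 0.02},
    {"tx": 0, "ty": 0.002, "tz": 0, "turn": 0, "gripper": 0.02},
    {"tx": 0, "ty": 0.002, "tz": 0, "turn": 0, "gripper": 0.02}
  ]
}}

```text
time_s: 6.9
tcp_pos: [0.59, -0.0873, 0.0741]
eef_rot: [-90.0, 0.0, 175.1]
contact_force: [-0.4, 0.5, 0.8]
gripper_width: 0.0356
```

{"op": "apply_moves", "data": {
  "deltas": [
    {"tx": 0, "ty": 0.0005, "tz": 0, "turn": 0, "gripper": 0.02},
    {"tx": 0, "ty": 0.001, "tz": 0, "turn": 0, "gripper": 0.02}
  ]
}}

```text
time_s: 7.1
tcp_pos: [0.5901, -0.0873, 0.074]
eef_rot: [-90.0, 0.0, 175.1]
contact_force: [-5.7, 2.1, 13.5]
gripper_width: 0.0356
```

{"op": "apply_moves", "data": {
  "deltas": [
    {"tx": 0, "ty": 0, "tz": 0, "turn": 0, "gripper": 0.04},
    {"tx": 0, "ty": 0, "tz": 0, "turn": 0, "gripper": 0.05},
    {"tx": 0, "ty": 0, "tz": 0, "turn": 0, "gripper": 0.07},
    {"tx": 0, "ty": 0, "tz": 0, "turn": 0, "gripper": 0.08},
    {"tx": 0, "ty": 0, "tz": 0, "turn": 0, "gripper": 0.08}
  ]
}}

```text
time_s: 7.6
tcp_pos: [0.59, -0.0873, 0.0728]
eef_rot: [-90.0, -0.0, 175.1]
contact_force: [0.0, -0.0, -0.2]
gripper_width: 0.0665
```

```bash
python3 -c "
from h import *
s=r.get_state();go(.59,-.088,.14,175)
p,d=capture('wrist');np.savez('pics/w6.npz',p=p,d=d,t=s['tcp_pos'],e=s['eef_rot']);cv2.imwrite('pics/w6.png',p[:,:,::-1])
"
```

```text
t 7.6 tcp [ 0.59   -0.0873  0.0728] rot [-9.0000e+01 -1.0000e-02  1.7508e+02] w 0.0665 F [ 0.  -0.  -0.2]
tx ty tz [-0.0001 -0.0672  0.0007] turn 0.0014
```

View pics/w6.png

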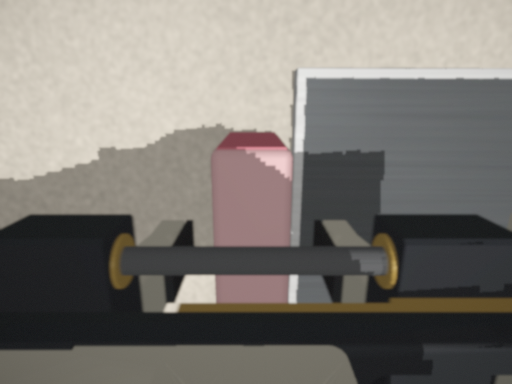

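{"op": "apply_moves", "data": {
  "deltas": [
    {"tx": 0, "ty": -0.02, "tz": 0, "turn": 0, "gripper": 0.08},
    {"tx": 0, "ty": -0.05, "tz": 0, "turn": 0, "gripper": 0.08},
    {"tx": 0, "ty": -0.08, "tz": 0, "turn": 0, "gripper": 0.08},
    {"tx": 0, "ty": -0.08, "tz": -0.03, "turn": 0, "gripper": 0},
    {"tx": 0, "ty": -0.08, "tz": -0.065, "turn": 0, "gripper": 0}
  ]
}}

```text
time_s: 8.15
tcp_pos: [0.5961, -0.0226, 0.1543]
eef_rot: [-90.0, 0.1, 175.0]
contact_force: [0.3, -0.8, -0.8]
gripper_width: 0.0694
```

{"op": "apply_moves", "data": {
  "deltas": [
    {"tx": 0, "ty": 0, "tz": 0, "turn": 0, "gripper": 0},
    {"tx": 0, "ty": 0, "tz": 0, "turn": 0, "gripper": 0},
    {"tx": 0, "ty": 0, "tz": 0, "turn": 0, "gripper": 0},
    {"tx": 0, "ty": 0, "tz": 0, "turn": 0, "gripper": 0},
    {"tx": 0, "ty": 0, "tz": 0, "turn": 0, "gripper": 0}
  ]
}}

```text
time_s: 8.65
tcp_pos: [0.5955, -0.0233, 0.1528]
eef_rot: [-90.0, -0.0, 175.0]
contact_force: [0.5, -0.6, 0.0]
gripper_width: 0.0298
```

```bash
python3 -c "
from h import *
s=r.get_state();go(.59,-.03,.077,175)
p,d=capture('wrist');np.savez('pics/w7.npz',p=p,d=d,t=s['tcp_pos'],e=s['eef_rot']);cv2.imwrite('pics/w7.png',p[:,:,::-1])
P=cloud('wrist',d,s)
q=(abs(P[...,2]-.084)<.006).astype(np.uint8)
c=max(cv2.findContours(q,0,1)[0],key=cv2.contourArea);print(cv2.boundingRect(c))
w=plane('wrist',c[:,0].astype(float),.084,s)[:,:2];print(cv2.minAreaRect((w*1000).astype(np.float32)),np.nanmedian(P[...,2][q>0]))
p,d=capture('scene');cv2.imwrite('pics/s7.png',cv2.resize(p[150:300,140:340],None,fx=4,fy=4,interpolation=2)[:,:,::-1])
"
```

```text
t 8.65 tcp [ 0.5955 -0.0233  0.1528] rot [-8.9990e+01 -1.0000e-02  1.7503e+02] w 0.0298 F [ 0.5 -0.6  0. ]
tx ty tz [0.0048 0.0758 0.0072] turn 0.0005
(315, 131, 58, 84)
((613.5324096679688, -87.45349884033203), (35.803306579589844, 58.874839782714844), 85.03058624267578) 0.08359828154160594
```

View pics/w7.png

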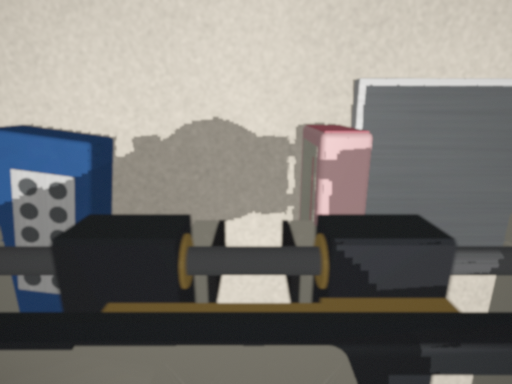

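View pics/s7.png

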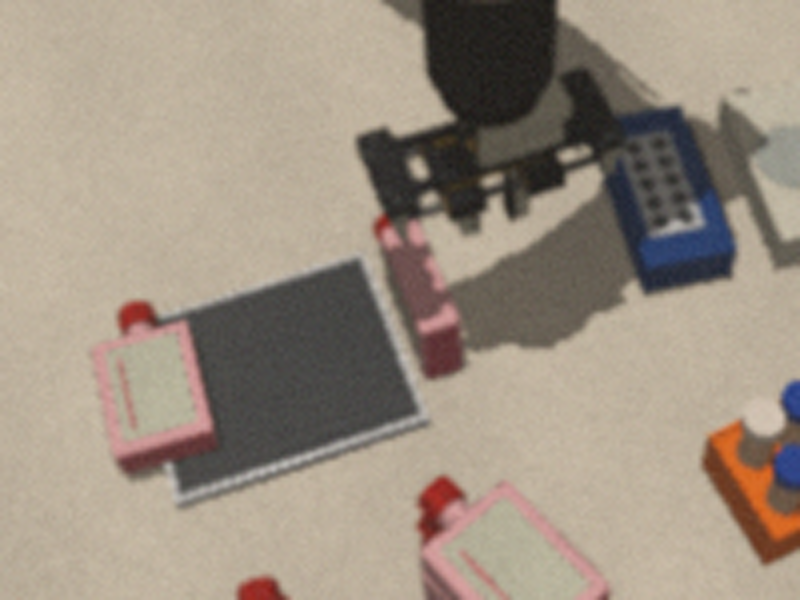

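{"op": "apply_moves", "data": {
  "deltas": [
    {"tx": 0.005, "ty": 0, "tz": 0, "turn": 0, "gripper": 0},
    {"tx": 0.005, "ty": 0, "tz": 0, "turn": 0, "gripper": 0},
    {"tx": 0.005, "ty": 0.03, "tz": 0, "turn": 0, "gripper": 0},
    {"tx": 0.005, "ty": 0.06, "tz": 0, "turn": 0, "gripper": 0},
    {"tx": 0.005, "ty": 0.074, "tz": 0, "turn": 0, "gripper": 0}
  ]
}}

```text
time_s: 9.25
tcp_pos: [0.5891, -0.0223, 0.0766]
eef_rot: [-90.0, -0.2, 175.1]
contact_force: [0.4, 0.5, -0.6]
gripper_width: 0.0005
```

{"op": "apply_moves", "data": {
  "deltas": [
    {"tx": 0, "ty": 0, "tz": 0, "turn": 0, "gripper": 0},
    {"tx": 0, "ty": 0, "tz": 0, "turn": 0, "gripper": 0}
  ]
}}

```text
time_s: 9.45
tcp_pos: [0.5909, -0.0221, 0.0793]
eef_rot: [-90.0, 0.0, 175.1]
contact_force: [0.1, -0.2, 0.5]
gripper_width: 0.0005
```

```bash
python3 -c "
from h import *
s=r.get_state();go(.59,-.048,.077,175)
p,d=capture('wrist');cv2.imwrite('pics/w8.png',p[:,:,::-1])
"
```

```text
t 9.45 tcp [ 0.5909 -0.0221  0.0793] rot [-8.9980e+01  1.0000e-02  1.7511e+02] w 0.0005 F [ 0.1 -0.2  0.5]
tx ty tz [-0.0013  0.0023  0.0259] turn 0.0018
```

View pics/w8.png

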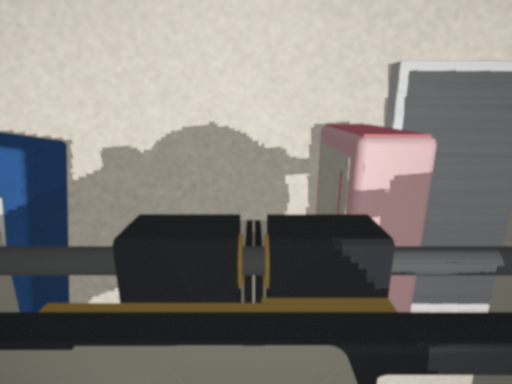

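{"op": "apply_moves", "data": {
  "deltas": [
    {"tx": 0, "ty": 0.002, "tz": 0.01, "turn": 0, "gripper": 0},
    {"tx": 0, "ty": 0.002, "tz": 0.018, "turn": 0, "gripper": 0},
    {"tx": 0, "ty": 0.002, "tz": 0.023, "turn": 0, "gripper": 0},
    {"tx": 0, "ty": 0.002, "tz": 0.027, "turn": 0, "gripper": 0},
    {"tx": 0, "ty": 0.002, "tz": 0.03, "turn": 0, "gripper": 0}
  ]
}}

```text
time_s: 10.0
tcp_pos: [0.588, -0.0526, 0.0772]
eef_rot: [-90.0, 0.0, 175.1]
contact_force: [-0.4, 0.5, 1.0]
gripper_width: 0.0005
```

```bash
python3 -c "
from h import *
s=r.get_state();go(.59,-.048,.077,175)
p,d=capture('wrist');cv2.imwrite('pics/w9.png',p[:,:,::-1])
"
```

```text
t 10.0 tcp [ 0.588  -0.0526  0.0772] rot [-9.0010e+01  2.0000e-02  1.7505e+02] w 0.0005 F [-0.4  0.5  1. ]
tx ty tz [-0.0016  0.0002 -0.0047] turn 0.0009
```

View pics/w9.png

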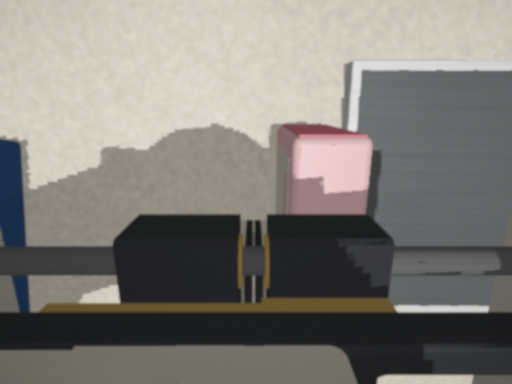

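{"op": "apply_moves", "data": {
  "deltas": [
    {"tx": 0, "ty": 0, "tz": 0.004, "turn": 0, "gripper": 0},
    {"tx": 0, "ty": 0, "tz": 0.008, "turn": 0, "gripper": 0},
    {"tx": 0, "ty": 0, "tz": 0.012, "turn": 0, "gripper": 0}
  ]
}}

```text
time_s: 10.35
tcp_pos: [0.587, -0.0642, 0.0769]
eef_rot: [-90.0, -0.0, 175.1]
contact_force: [1.3, 0.0, 0.6]
gripper_width: 0.0004
```

```bash
python3 -c "
from h import *
s=r.get_state();go(.59,-.048,.077,175)
p,d=capture('wrist');cv2.imwrite('pics/w10.png',p[:,:,::-1])
p,d=capture('scene');cv2.imwrite('pics/s10.png',cv2.resize(p[150:300,140:340],None,fx=4,fy=4,interpolation=2)[:,:,::-1])
"
```

```text
t 10.35 tcp [ 0.587  -0.0642  0.0769] rot [-90.   -0.  175.1] w 0.0004 F [1.3 0.  0.6]
tx ty tz [-0.0016 -0.0001 -0.0164] turn 0.0017
```

View pics/w10.png

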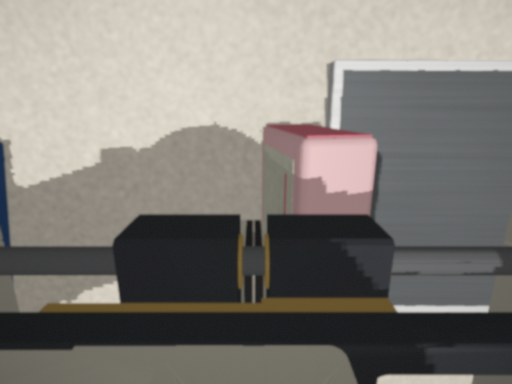

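View pics/s10.png

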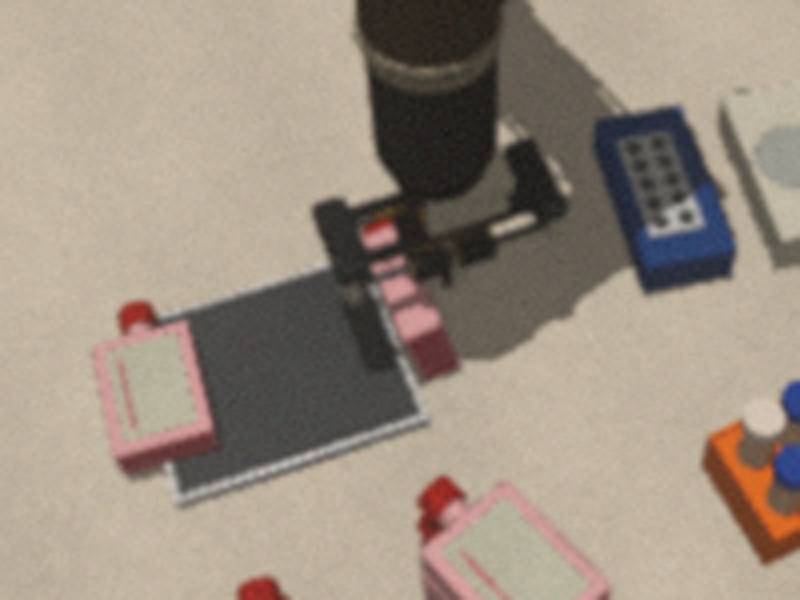

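{"op": "apply_moves", "data": {
  "deltas": [
    {"tx": 0, "ty": 0, "tz": 0.005, "turn": 0, "gripper": 0},
    {"tx": 0, "ty": 0, "tz": 0.01, "turn": 0, "gripper": 0},
    {"tx": 0, "ty": 0, "tz": 0.014, "turn": 0, "gripper": 0}
  ]
}}

```text
time_s: 10.75
tcp_pos: [0.5857, -0.0784, 0.0769]
eef_rot: [-90.0, -0.0, 175.1]
contact_force: [-0.1, 1.0, -0.0]
gripper_width: 0.0001
```

```bash
python3 -c "
from h import *
s=r.get_state();go(.59,-.048,.077,175)
p,d=capture('side');cv2.imwrite('pics/d11.png',cv2.resize(p[150:290,200:360],None,fx=4,fy=4,interpolation=2)[:,:,::-1])
p,d=capture('scene');cv2.imwrite('pics/s11.png',cv2.resize(p[150:300,140:340],None,fx=4,fy=4,interpolation=2)[:,:,::-1])
"
```

```text
t 10.75 tcp [ 0.5857 -0.0784  0.0769] rot [-8.9990e+01 -1.0000e-02  1.7508e+02] w 0.0001 F [-0.1  1.  -0. ]
tx ty tz [-0.0017 -0.0002 -0.0306] turn 0.0015
```

View pics/d11.png

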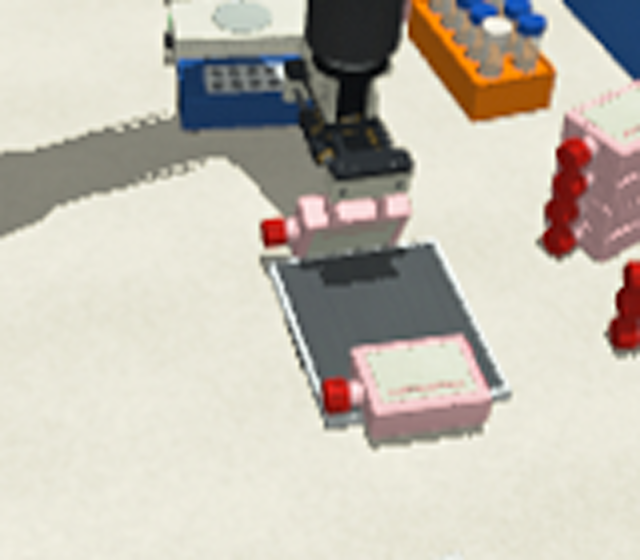

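View pics/s11.png

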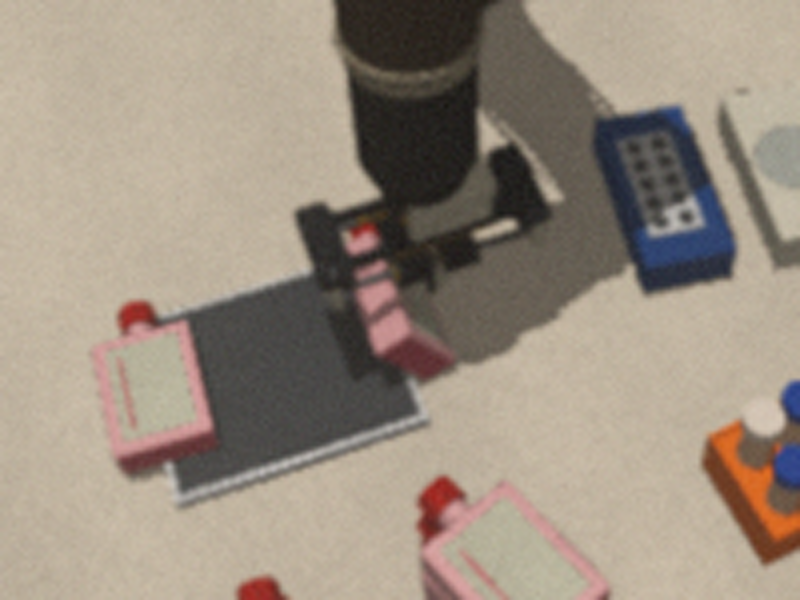

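{"op": "apply_moves", "data": {
  "deltas": [
    {"tx": 0, "ty": 0, "tz": 0.004, "turn": 0, "gripper": 0},
    {"tx": 0, "ty": 0, "tz": 0.008, "turn": 0, "gripper": 0},
    {"tx": 0, "ty": 0, "tz": 0.012, "turn": 0, "gripper": 0},
    {"tx": 0, "ty": 0, "tz": 0.016, "turn": 0, "gripper": 0}
  ]
}}

```text
time_s: 11.25
tcp_pos: [0.5844, -0.0942, 0.0769]
eef_rot: [-90.0, -0.0, 175.1]
contact_force: [-0.6, 0.2, -0.2]
gripper_width: 0.0005
```

```bash
python3 -c "
from h import *
s=r.get_state();go(.59,-.048,.077,175)
p,d=capture('side');cv2.imwrite('pics/d12.png',cv2.resize(p[150:290,200:360],None,fx=4,fy=4,interpolation=2)[:,:,::-1])
p,d=capture('scene');cv2.imwrite('pics/s12.png',cv2.resize(p[150:300,140:340],None,fx=4,fy=4,interpolation=2)[:,:,::-1])
"
```

```text
t 11.25 tcp [ 0.5844 -0.0942  0.0769] rot [-90.    -0.   175.08] w 0.0005 F [-0.6  0.2 -0.2]
tx ty tz [-0.0016 -0.0001 -0.0465] turn 0.0015
```

View pics/d12.png

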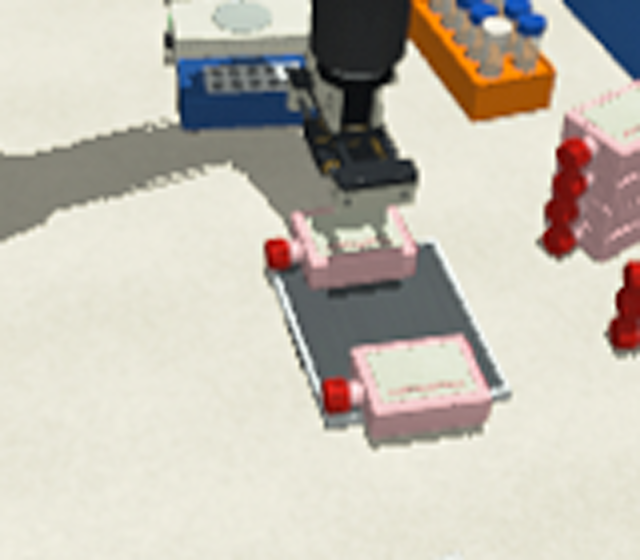

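View pics/s12.png

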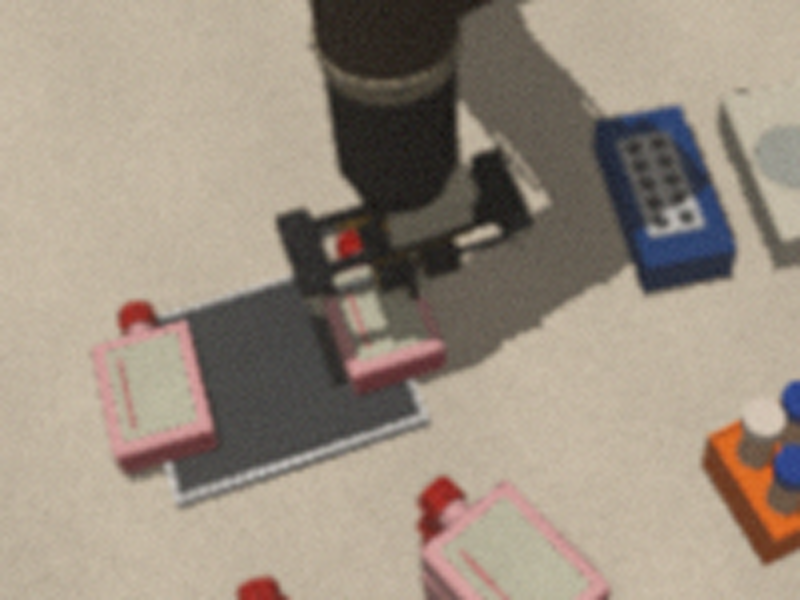

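The flask has tipped over onto the plate (in the scene crop, at about 390,320). I'll lift clear and check the lie.

{"op": "apply_moves", "data": {
  "deltas": [
    {"tx": 0, "ty": -0.03, "tz": 0, "turn": 0, "gripper": 0},
    {"tx": 0, "ty": -0.07, "tz": 0, "turn": 0, "gripper": 0},
    {"tx": 0, "ty": -0.11, "tz": -0.02, "turn": 0, "gripper": 0},
    {"tx": 0, "ty": -0.13, "tz": -0.06, "turn": 0, "gripper": 0},
    {"tx": 0, "ty": -0.13, "tz": -0.1, "turn": 0, "gripper": 0}
  ]
}}

```text
time_s: 11.85
tcp_pos: [0.5949, 0.0067, 0.2112]
eef_rot: [-90.1, 0.4, 175.0]
contact_force: [0.8, 0.3, -0.4]
gripper_width: 0.0005
```

{"op": "apply_moves", "data": {
  "deltas": [
    {"tx": 0, "ty": 0, "tz": 0, "turn": 0, "gripper": 0},
    {"tx": 0, "ty": 0, "tz": 0, "turn": 0, "gripper": 0},
    {"tx": 0, "ty": 0, "tz": 0, "turn": 0, "gripper": 0}
  ]
}}

```text
time_s: 12.15
tcp_pos: [0.5927, 0.0054, 0.2066]
eef_rot: [-90.0, -0.0, 175.1]
contact_force: [0.1, -0.6, -0.1]
gripper_width: 0.0003
```

```bash
python3 -c "
from h import *
for n in ['wrist','scene','side']:
    s=r.get_state()
    p,d=capture(n);P=cloud(n,d,s);np.savez('pics/%s13.npz'%n,p=p,d=d,t=s['tcp_pos'],e=s['eef_rot'])
    c={'wrist':p,'scene':cv2.resize(p[150:300,140:340],None,fx=4,fy=4,interpolation=2),'side':cv2.resize(p[150:290,200:360],None,fx=4,fy=4,interpolation=2)}[n]
    cv2.imwrite('pics/%s13.png'%n,c[:,:,::-1])
    for nm,b in [('flask',(.45,.7,-.2,-.03)),('flask_b',(.45,.7,-.4,-.24))]:
        q=(abs(P[...,2]-.05)<.008)&(P[...,0]>b[0])&(P[...,0]<b[1])&(P[...,1]>b[2])&(P[...,1]<b[3])
        hsv=cv2.cvtColor(p,cv2.COLOR_RGB2HSV);q&=~((hsv[...,1]>150)&((hsv[...,0]>160)|(hsv[...,0]<8)))
        if q.sum()<50: continue
        c=max(cv2.findContours(q.astype(np.uint8),0,1)[0],key=cv2.contourArea)
        w=plane(n,c[:,0].astype(float),.05,s)[:,:2];
        T=P[q];A=np.c_[T[:,:2],np.ones(len(T))];co=np.linalg.lstsq(A,T[:,2],rcond=None)[0]
        print(n,nm,cv2.minAreaRect((w*1000).astype(np.float32)),'z',np.median(T[:,2]).round(4),'slope',co[:2].round(3))
go(.5,.1,.25,175)
"
```

```text
wrist flask ((585.6448974609375, -122.24578857421875), (84.49333953857422, 108.98479461669922), 84.31065368652344) z 0.0498 slope [-0.005 -0.008]
scene flask ((580.1510009765625, -122.54267883300781), (84.5843505859375, 126.14749145507812), 84.17414855957031) z 0.052 slope [0.001 0.006]
scene flask_b ((566.995361328125, -324.1784362792969), (85.14349365234375, 129.3767547607422), 82.73045349121094) z 0.0514 slope [0.001 0.004]
side flask ((573.6685791015625, -132.4087371826172), (90.6668472290039, 125.41019439697266), 84.0125732421875) z 0.0483 slope [0.008 0.007]
side flask_b ((559.2860717773438, -330.812255859375), (88.49823760986328, 125.421142578125), 82.81100463867188) z 0.0482 slope [0.007 0.003]
t 12.3 tcp [0.5928 0.0049 0.2066] rot [-8.9980e+01 -3.0000e-02  1.7502e+02] w 0.001 F [ 0.1 -0.  -1. ]
tx ty tz [ 0.1007 -0.0433 -0.0867] turn 0.0003
```

View pics/scene13.png

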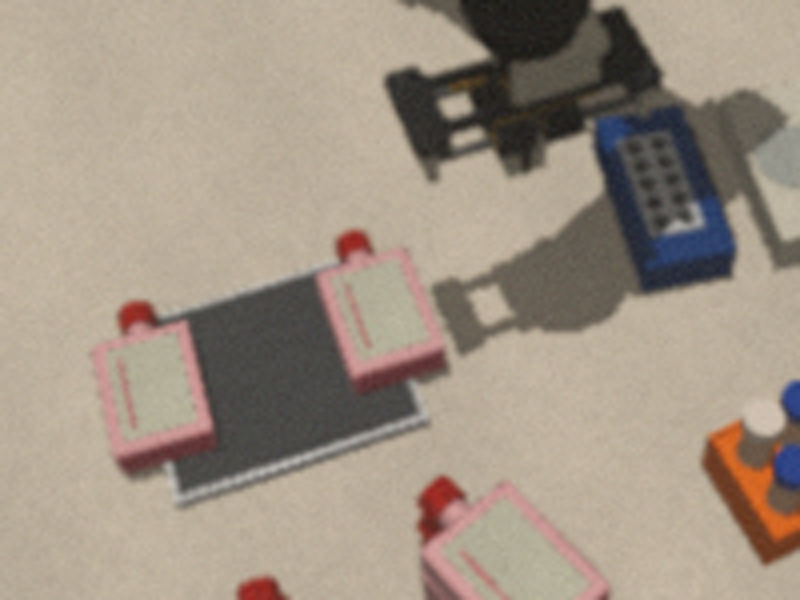

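View pics/side13.png

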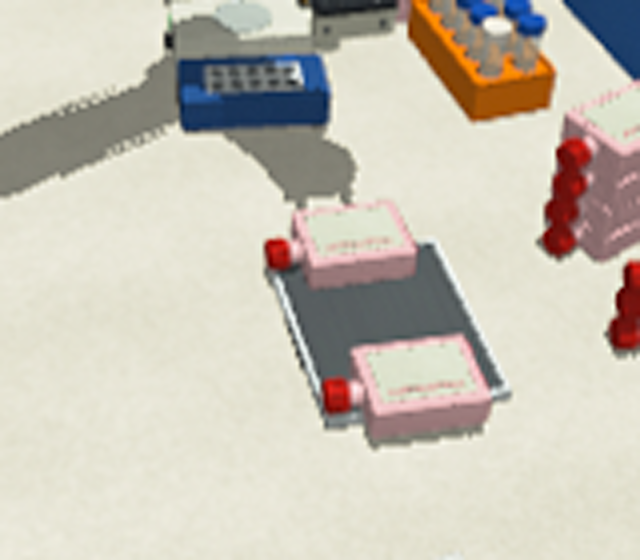

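View pics/wrist13.png

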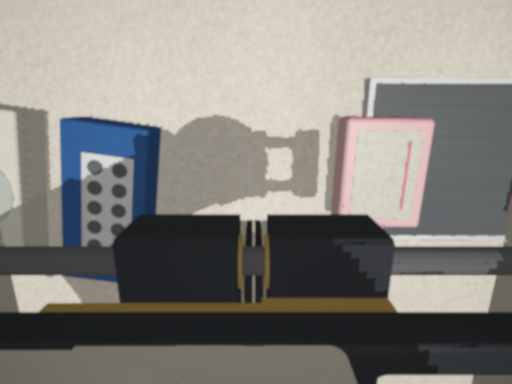

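The flask lies flat, but its middle is only about 10 mm inside the plate's +y edge, which is right at the limit. I'll lower the closed fingers beside its outer face and slide it about 25 mm further in.

```bash
python3 -c "
from h import *
z=np.load('pics/wrist13.npz');s={'tcp_pos':z['t'],'eef_rot':z['e']}
for uv in [(369.5,80),(369,112),(440,80.5),(500,81),(430,235.5),(500,235)]: print(uv,plane('wrist',np.array(uv,float),.014,s).round(4))
go(.586,-.04,.039,175)
"
```

```text
(369.5, 80) [ 0.6761 -0.1211  0.014 ]
(369, 112) [ 0.6443 -0.121   0.014 ]
(440, 80.5) [ 0.6694 -0.1927  0.014 ]
(500, 81) [ 0.6637 -0.2536  0.014 ]
(430, 235.5) [ 0.4978 -0.1935  0.014 ]
(500, 235) [ 0.4915 -0.2745  0.014 ]
t 12.3 tcp [0.5928 0.0049 0.2066] rot [-8.9980e+01 -3.0000e-02  1.7502e+02] w 0.001 F [ 0.1 -0.  -1. ]
tx ty tz [0.0028 0.1676 0.0453] turn 0.0003
```

{"op": "apply_moves", "data": {
  "deltas": [
    {"tx": 0.003, "ty": 0.04, "tz": 0.025, "turn": 0, "gripper": 0},
    {"tx": 0.003, "ty": 0.08, "tz": 0.035, "turn": 0, "gripper": 0},
    {"tx": 0.003, "ty": 0.12, "tz": 0.035, "turn": 0, "gripper": 0},
    {"tx": 0.003, "ty": 0.155, "tz": 0.035, "turn": 0, "gripper": 0},
    {"tx": 0.003, "ty": 0.167, "tz": 0.035, "turn": 0, "gripper": 0}
  ]
}}

```text
time_s: 12.8
tcp_pos: [0.5845, -0.0302, 0.0363]
eef_rot: [-89.9, -0.3, 175.0]
contact_force: [-0.6, 0.2, 0.1]
gripper_width: 0.0005
```

{"op": "apply_moves", "data": {
  "deltas": [
    {"tx": 0, "ty": 0, "tz": 0, "turn": 0, "gripper": 0},
    {"tx": 0, "ty": 0, "tz": 0, "turn": 0, "gripper": 0}
  ]
}}

```text
time_s: 13.0
tcp_pos: [0.5881, -0.0289, 0.0412]
eef_rot: [-90.0, 0.1, 175.1]
contact_force: [0.5, 0.3, 1.7]
gripper_width: 0.0007
```

```bash
cat > look.py <<'E'
import sys
from h import *
k=sys.argv[1]
s=r.get_state();go(.586,-.06,.04,175)
p,d=capture('wrist');cv2.imwrite('pics/w%s.png'%k,p[:,:,::-1])
p,d=capture('scene');cv2.imwrite('pics/s%s.png'%k,cv2.resize(p[150:300,140:340],None,fx=4,fy=4,interpolation=2)[:,:,::-1])
E
python3 look.py 14
```

```text
t 13.0 tcp [ 0.5881 -0.0289  0.0412] rot [-9.0000e+01  8.0000e-02  1.7509e+02] w 0.0007 F [0.5 0.3 1.7]
tx ty tz [-0.0006  0.0012  0.0312] turn 0.0016
```

View pics/w14.png

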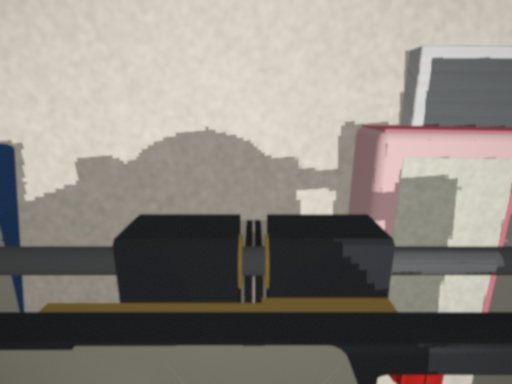

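View pics/s14.png

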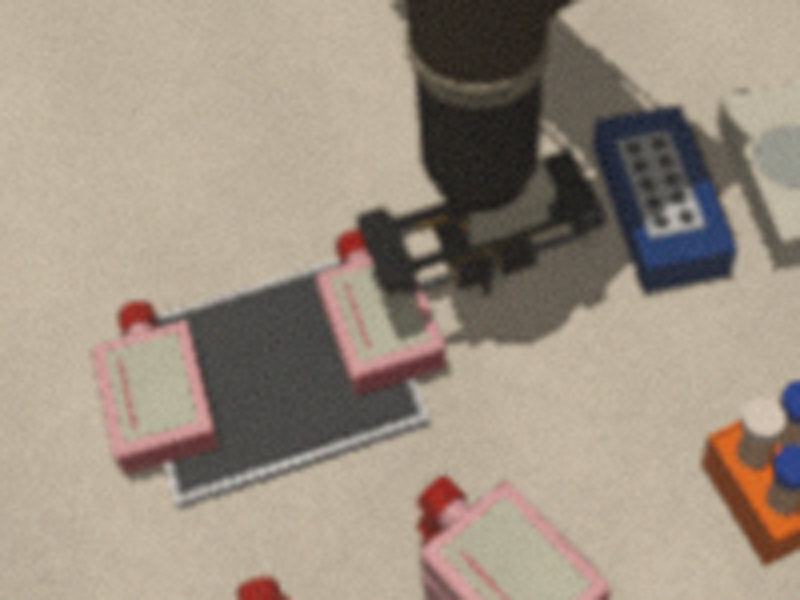

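{"op": "apply_moves", "data": {
  "deltas": [
    {"tx": 0, "ty": 0, "tz": 0.012, "turn": 0, "gripper": 0},
    {"tx": 0, "ty": 0, "tz": 0.024, "turn": 0, "gripper": 0},
    {"tx": 0, "ty": 0, "tz": 0.03, "turn": 0, "gripper": 0},
    {"tx": 0, "ty": 0, "tz": 0.035, "turn": 0, "gripper": 0},
    {"tx": 0, "ty": 0, "tz": 0.04, "turn": 0, "gripper": 0}
  ]
}}

```text
time_s: 13.6
tcp_pos: [0.5838, -0.0691, 0.0402]
eef_rot: [-90.0, 0.0, 175.1]
contact_force: [-0.2, 1.8, 1.0]
gripper_width: 0.0007
```

{"op": "apply_moves", "data": {
  "deltas": [
    {"tx": 0, "ty": 0, "tz": 0.004, "turn": 0, "gripper": 0},
    {"tx": 0, "ty": 0, "tz": 0.006, "turn": 0, "gripper": 0}
  ]
}}

```text
time_s: 13.8
tcp_pos: [0.5834, -0.0748, 0.0402]
eef_rot: [-90.0, 0.0, 175.1]
contact_force: [-0.1, 2.3, 3.2]
gripper_width: 0.0002
```

```bash
python3 look.py 15
```

```text
t 13.8 tcp [ 0.5834 -0.0748  0.0402] rot [-9.0010e+01  4.0000e-02  1.7509e+02] w 0.0002 F [-0.1  2.3  3.2]
tx ty tz [-0.0013  0.0002 -0.015 ] turn 0.0015
```

View pics/w15.png

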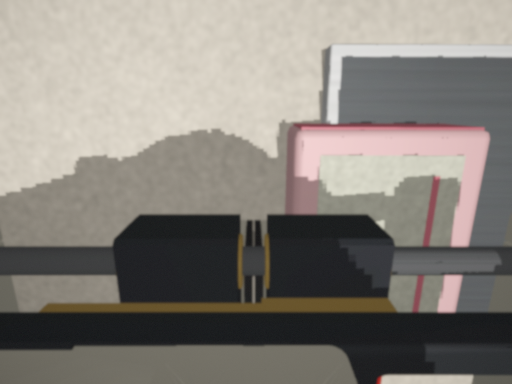

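View pics/s15.png

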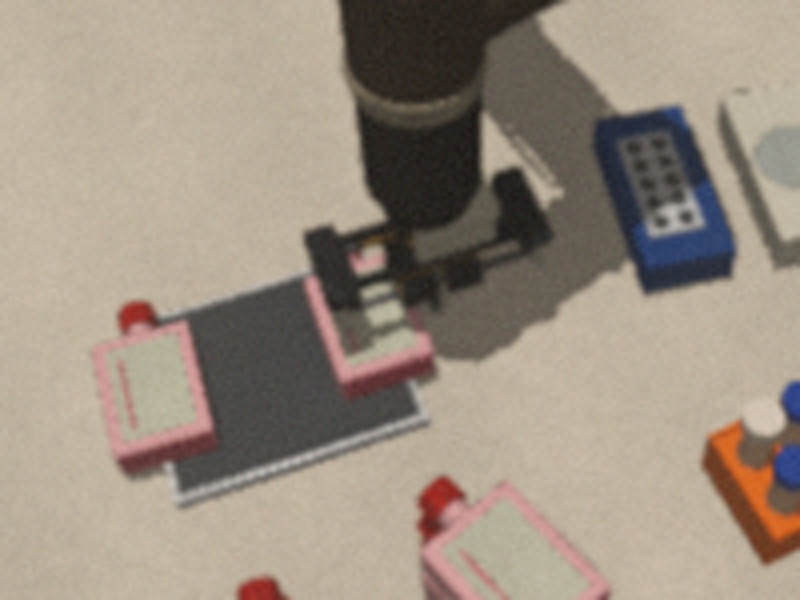

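{"op": "apply_moves", "data": {
  "deltas": [
    {"tx": 0, "ty": 0, "tz": 0.004, "turn": 0, "gripper": 0},
    {"tx": 0, "ty": 0, "tz": 0.008, "turn": 0, "gripper": 0},
    {"tx": 0, "ty": 0, "tz": 0.012, "turn": 0, "gripper": 0},
    {"tx": 0, "ty": 0, "tz": 0.016, "turn": 0, "gripper": 0},
    {"tx": 0, "ty": 0, "tz": 0.019, "turn": 0, "gripper": 0}
  ]
}}

```text
time_s: 14.4
tcp_pos: [0.5813, -0.094, 0.0399]
eef_rot: [-90.0, -0.0, 175.1]
contact_force: [0.6, 1.9, 2.5]
gripper_width: 0.0004
```

{"op": "apply_moves", "data": {
  "deltas": [
    {"tx": 0, "ty": 0, "tz": -0.01, "turn": 0, "gripper": 0},
    {"tx": 0, "ty": 0, "tz": -0.03, "turn": 0, "gripper": 0},
    {"tx": 0, "ty": -0.04, "tz": -0.05, "turn": 0, "gripper": 0},
    {"tx": 0, "ty": -0.09, "tz": -0.07, "turn": 0, "gripper": 0},
    {"tx": 0, "ty": -0.14, "tz": -0.08, "turn": 0, "gripper": 0}
  ]
}}

```text
time_s: 14.9
tcp_pos: [0.5874, -0.0135, 0.176]
eef_rot: [-89.9, -0.1, 175.1]
contact_force: [1.7, 0.7, -0.7]
gripper_width: 0.0008
```

{"op": "apply_moves", "data": {
  "deltas": [
    {"tx": 0, "ty": -0.03, "tz": -0.02, "turn": 0, "gripper": 0},
    {"tx": 0, "ty": -0.03, "tz": -0.02, "turn": 0, "gripper": 0},
    {"tx": 0, "ty": -0.03, "tz": -0.02, "turn": 0, "gripper": 0}
  ]
}}

```text
time_s: 15.2
tcp_pos: [0.5898, 0.0059, 0.2057]
eef_rot: [-90.0, 0.1, 175.1]
contact_force: [-0.7, -0.6, -0.6]
gripper_width: 0.0006
```

```bash
python3 -c "
from h import *
for n in ['wrist','scene','side']:
    s=r.get_state()
    p,d=capture(n);P=cloud(n,d,s);np.savez('pics/%s16.npz'%n,p=p,d=d,t=s['tcp_pos'],e=s['eef_rot'])
    c={'wrist':p,'scene':cv2.resize(p[100:300,80:400],None,fx=2.5,fy=2.5,interpolation=2),'side':cv2.resize(p[100:330,180:380],None,fx=2.5,fy=2.5,interpolation=2)}[n]
    cv2.imwrite('pics/%s16.png'%n,c[:,:,::-1])
    for nm,b in [('flask',(.45,.7,-.24,-.03)),('flask_b',(.45,.7,-.4,-.24))]:
        q=(abs(P[...,2]-.05)<.008)&(P[...,0]>b[0])&(P[...,0]<b[1])&(P[...,1]>b[2])&(P[...,1]<b[3])
        hsv=cv2.cvtColor(p,cv2.COLOR_RGB2HSV);q&=~((hsv[...,1]>150)&((hsv[...,0]>160)|(hsv[...,0]<8)))
        if q.sum()<50: continue
        c=max(cv2.findContours(q.astype(np.uint8),0,1)[0],key=cv2.contourArea)
        w=plane(n,c[:,0].astype(float),.05,s)[:,:2];
        T=P[q];A=np.c_[T[:,:2],np.ones(len(T))];co=np.linalg.lstsq(A,T[:,2],rcond=None)[0]
        print(n,nm,cv2.minAreaRect((w*1000).astype(np.float32)),'z',np.median(T[:,2]).round(4),'slope',co[:2].round(3))
go(.5,.1,.25,175)
"
```

```text
wrist flask ((577.9234619140625, -151.37857055664062), (85.01490020751953, 121.32553100585938), 85.67224884033203) z 0.0498 slope [ 0.003 -0.011]
scene flask ((576.8521728515625, -152.61375427246094), (84.49617004394531, 129.27638244628906), 85.5742416381836) z 0.0522 slope [0.002 0.006]
scene flask_b ((565.9959106445312, -324.04425048828125), (85.15677642822266, 127.360107421875), 82.73045349121094) z 0.0515 slope [-0.003  0.005]
side flask ((572.3277587890625, -161.91395568847656), (88.86417388916016, 125.43558502197266), 86.50218200683594) z 0.0481 slope [0.011 0.007]
side flask_b ((566.619873046875, -331.2930908203125), (87.87083435058594, 110.80438995361328), 83.1631851196289) z 0.0486 slope [0.006 0.013]
t 15.35 tcp [0.5889 0.0047 0.2037] rot [-8.9950e+01 -1.6000e-01  1.7506e+02] w 0.0004 F [ 0.4  0.  -0.3]
tx ty tz [ 0.0969 -0.0462 -0.0873] turn 0.0011
```

View pics/scene16.png

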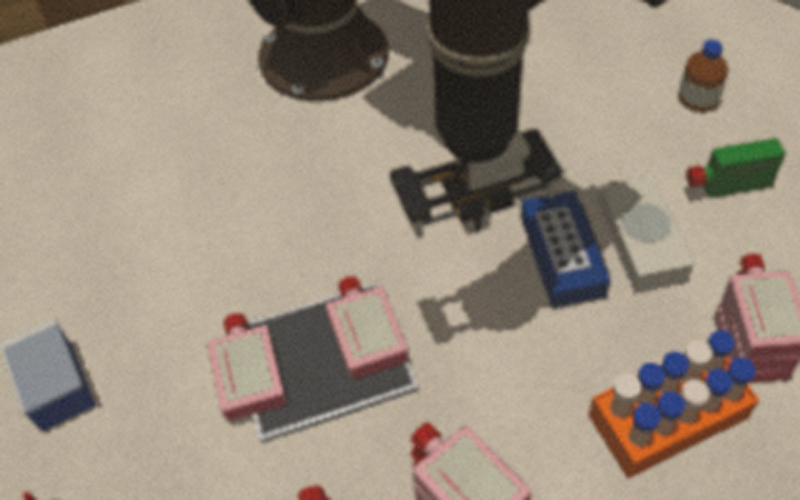

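View pics/wrist16.png

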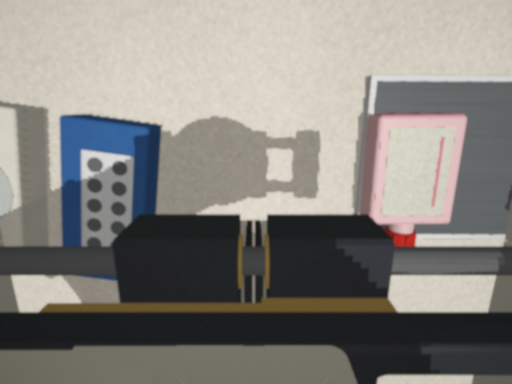

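View pics/side16.png

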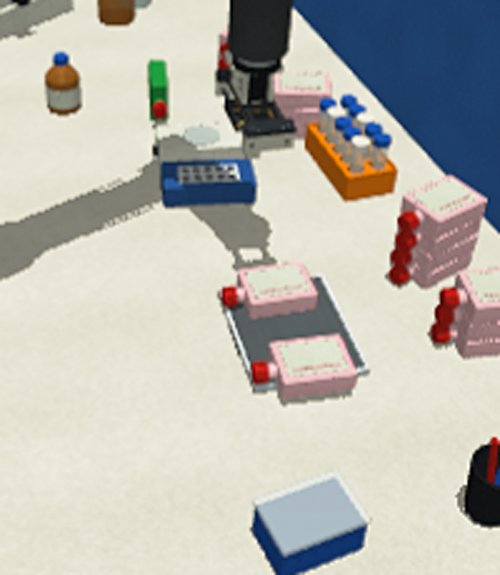

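The flask lies flat. Its top is at 0.050 m, and its middle is about 39 mm inside the +y edge and near mid-length. The other flask is unmoved and the arm is clear, so I'm handing in.

```bash
python3 -c "
from plant import r
print(r.close_job()); print(r.get_state()['time_s'])"
```

```text
the job is handed in; nothing more can be done
None
the job is handed in; nothing more can be done
```

The flask is out of the gap and lying flat on the free half of the warming plate. I handed the job in at about 15.4 s of the 64 s allowed; the hand-in reports no verdict.

**What I did:**
- **Lift:** I gripped the flask by its top edge at 40 N and pulled it straight up, until its underside was about 98 mm above the bench.
- **Lay down:** I stood it on the bench against the plate's +y edge, released it, and tipped it over with the closed fingers pushing high.
- **Correction:** After tipping, its middle was only about 10 mm inside the long edge, right at the limit. I slid it about 29 mm further in.

**Last checks:**
- **Position:** The flask's top was at 0.0498 m (0.050 m expected), with slope under about 0.012 rad. Its middle was about 39 mm inside the +y edge and near the plate's mid-length.
- **Other flask:** It agreed within about 2 mm between the first and last scene pictures. The side view's reading of its length changed because the mask took in less of the neck, so I didn't rely on that one.
- **Bottle and tip box:** They looked unmoved in the pictures, but I didn't measure them at the end.
- **Arm:** The gripper was clear of everything, with contact force near zero.
- **Camera agreement:** The side camera's y readings differed from the wrist and scene cameras by about 7 to 10 mm. I went by the wrist camera, and the placing has enough margin either way.

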